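# Reset a drill driver's torque clutch by feel

## Robot

A 6-joint arm with a two-finger parallel gripper is mounted at the origin on the work surface. World frame = base frame: x ahead of the robot, y to its left, z up, the work surface at z = 0. Lengths are in mm, angles in degrees, forces in N, time in s.
With the tool pointing down it reaches from about 250 to 725 mm from the base axis. Payload 4 kg.
Tool frame: the origin (TCP) lies midway between the tips of the shut fingers; the grasp point (between the pads) lies 19 mm behind it; z points along the fingers, y is the line along which they close (so a half turn about z gives the same grasp; the last joint's range is limited). The gripper opens to 85 mm and grips with 20 to 120 N. Pads are 22 mm wide; open, the fingers measure 114 mm over their backs; the gripper's body (76 mm by 85 mm) begins 54 mm behind the grasp point. The pads swing forward as they close: fully open they stand 13 mm farther back than shut.
Start: joints at [-74.313, 13.785, 0.286, 76.501, 0, 90], TCP at [135.194, -481.375, 231.306] pointing down, gripper open.
Joint ranges: [-155.79, 155.79], [-60.16, 107.12], [-62.33, 73.08], [-114, 123.19], [-81.49, 82.49], [-180, 180]. Speed limits (degrees/s): [159.86, 159.86, 180, 180, 180, 180].

## Interface

Orientations are given as [roll, pitch, yaw] about the fixed x, y, z axes, in that order (R = Rz(yaw) Ry(pitch) Rx(roll)).
In Python, from workcell import ctrl gives the robot as it stands. The module is installed in compiled form; this text tells all that it offers.
- The arm moves only by the shell command python3 -m pendant 'ROWS' [OPENING]. ROWS is JSON, a list of rows, each an object with "xyz": the shift along the tool's x, y, z in mm, a list of three; "turn": the turn about the tool's z in rad. In form: [{"xyz": [tx, ty, tz], "turn": turn}, ...]. A call has 1 to 12 rows; each row shifts and turns the commanded pose from where the row before left it, along the tool's axes as they then stand; what a row does not reach is not made up. A row lasts 1/10 s, in which the tool goes at most 50 mm and 8.59 degrees, less where a joint would pass 70% of its speed; a pose out of reach is approached as far as the arm can. A call with a gripper value outside its range is refused whole. OPENING is the closure, from -1 (fully open) to 1 (shut), set as the call begins (- or left out, the last holds). The fingers move at their own pace and stop on an object; the grip force is fixed at half the most. Time passes only in rows, so rows that do not move let the fingers close. It gives the time, the measured TCP pose, the force, the opening and the grip force at its end, in the units of the state.
- ctrl.get_state(): the state, without advancing time (a new reading comes with each control period).
- ctrl.get_image(name): name is "side" or "top"; returns a dict with "color" (384x512x3 uint8, red, green, blue), "K" (3x3 intrinsics, pixels), "dist_coeffs" ([k1, k2, p1, p2, k3] as OpenCV has them; the pictures are not rectified), "pose" (4x4, takes a point from camera to world coordinates). Camera axes: x right, y up, looking along -z (the intrinsics and any distortion apply to the point x, -y, -z); pixel columns grow to the right and rows downward; lengths in mm; the calibration is good to about 2 mm. A picture is of the moment at which its call begins. There is no depth.
- ctrl.hand_in(): hands the job in; it is judged then, once.
The state is a dict: "clock": time; "joints": joint angles; "dq": joint speeds; "effort": joint torques, N m; "tcp_pos": TCP position; "eef_rot": TCP orientation; "contact_force": force on the tool from outside, world axes, zero at the start; "wrist_torque": the same for the moment, N m; "width": finger opening in mm; "grip_force": force on a finger pad.
Only numpy, scipy, OpenCV 4.12 (cv2) and the standard library are available. Lean on these libraries where they do the work, as an engineer would, in place of code of your own. Each camera call takes 0.05 s, during which the arm holds its last target. There are 200 camera calls.

## Task

The numbers have worn off the clutch ring of the cordless drill clamped in the vise. Turn the orange ring clockwise (looking into the nose) fully home against its end stop, where its white line meets the white arrow on the nose, then turn it back exactly three clicks and let go so that it rests in that click. Do not disturb the screwdriver, tape and jar.

Things in the scene. Friction and masses are not known exactly. Their poses are not given: they have to be found in the camera images.
- vise: Blue bench vise fixed to the bench: about 290 mm long along its own y, jaws 155 mm high, closed on the handle of the drill. Origin under it at bench height. The drill's nose leans towards the vise's -x (the robot's side).
- drill: Green and black pistol-grip drill driver, clamped immovably, nose up, barrel leaning 0.6 rad from vertical. Origin on the barrel axis at the middle of the orange clutch ring, 250 mm above the bench; z points out of the nose along the barrel. Handle and battery go off along local -x, at z -25 to -131 mm. Grip the ring across its diameter with the tool along local -z; turn about this axis.
- ring (a joint): Ring angle about the drill's z, rad: 0 = fully clockwise (looking into the nose) on the solid end stop, growing anticlockwise to 3.45. It clicks into rest every 20 degrees (0.349 rad: 0, 0.349, 0.698, 1.047 ...), sprung to the nearest click; passing a click takes about 0.3 N m, the stop does not give. Starts 5 to 9 clicks from the stop, at times between two: more than a grasp turns.
- ring_mark (a point): White line on the orange ring (diameter 52 mm, z -12 to +12 mm in the drill's frame); the point is on its outer front edge, 26 mm from the axis, z +12. At the stop it lies at the drill's local +x. Behind the ring is a neck of diameter 43 mm to z -48, then the motor housing, diameter 61 mm.
- arrow (a point): Outer end of the white arrow line on the fixed black nose, 17 mm from the axis at the drill's local +x, z +16: marks the end stop. The nose (diameter 34 mm) reaches z +16, the steel bit holder on it (diameter 21 mm) z +34; nothing stands farther out.
- screwdriver: Loose screwdriver with yellow handle lying on the bench near the vise, origin under its middle. Bystander.
- tape: Loose yellow tape roll, 90 mm across, 20 mm high, lying flat; origin under its centre. Bystander.
- jar: Loose jar with red cap, 70 mm across, 80 mm high, standing; origin under its centre. Bystander.

How it is judged (in metres and radians):
On the way:
1. the ring is turned fully clockwise onto its end stop (value of joint ring below 0.07 rad), for 0.2 s.
At the end, for the whole second after the job is handed in: The ring, after having been on its stop, rests in the third click from it (joint 1.047 rad, within about 0.1 rad), still and released; screwdriver, tape and jar are within 20 mm of where they began (value of joint ring between 0.95 and 1.145 rad and velocity of joint ring between -0.05 and 0.05 rad/s and distance of each of screwdriver, tape, jar from where it was at the start of the episode below 0.02 m); the robot touches nothing.
It fails at once if a bystander is pushed more than 20 mm or the jar is tipped over (distance of any of screwdriver, tape, jar from where it was at the start of the episode above 0.02 m or angle between jar's own z axis and vertical above 0.5 rad).
It also fails if it takes over 72 s, if anything falls off the work surface, if the arm or the gripper's body presses on something with over 40 N, if the wrist force passes 120 N, or if a joint passes its speed limit or range.

## Working session

There is one attempt and no reset: what is moved stays moved. The work goes in short steps, Python scripts to look and compute and a shell command to move; the robot and the scene stay as the last step left them, time stands still between calls to the robot, and variables do not carry over. Pictures are saved under pics/ and viewed, at most 10 in all, crops included, and the job is handed in when it is done.

```bash
mkdir -p pics
python3 - <<'E'
from workcell import ctrl
import cv2,numpy as np
for n in("side","top"):
    d=ctrl.get_image(n); cv2.imwrite(f"pics/{n}0.png",d["color"][:,:,::-1]); print(n,d["K"],d["dist_coeffs"],d["pose"])
    np.savez(f"{n}0.npz",**{k:np.array(v) for k,v in d.items()})
print(ctrl.get_state())
E
```

```text
side [[449.81463748   0.         258.4654387 ]
 [  0.         449.81463748 193.7834393 ]
 [  0.           0.           1.        ]] [-0.18044761  0.          0.          0.          0.        ] [[ 9.79950629e-01  1.14625247e-01 -1.62965693e-01  4.50460945e+02]
 [-1.99062214e-01  5.28680620e-01 -8.25149100e-01 -9.60490666e+02]
 [-8.42611536e-03  8.41045692e-01  5.40898461e-01  8.29095745e+02]
 [ 0.00000000e+00  0.00000000e+00  0.00000000e+00  1.00000000e+00]]
top [[424.67775332   0.         256.87032941]
 [  0.         424.67775332 196.88441472]
 [  0.           0.           1.        ]] [-0.09317001  0.          0.          0.          0.        ] [[-1.19595117e-02  9.76079750e-01 -2.17083607e-01  3.91530510e+02]
 [-9.99923842e-01 -1.10128175e-02  5.57026255e-03  5.15952637e+01]
 [ 3.04631831e-03  2.17133692e-01  9.76137121e-01  1.34679246e+03]
 [ 0.00000000e+00  0.00000000e+00  0.00000000e+00  1.00000000e+00]]
{'clock': 0.1, 'joints': array([-7.43125133e+01,  1.38284090e+01,  2.22823075e-01,  7.65033239e+01,
        5.97464411e-04,  9.00007106e+01]), 'dq': array([-0.01845956, -0.06187175,  0.21523998, -0.04203377,  0.09054906,
       -0.03368756]), 'effort': array([-9.41600410e-04, -3.73137796e+01,  2.53010058e+01,  1.08415674e-02,
       -8.35416540e-05,  1.37198946e-07]), 'tcp_pos': array([ 135.04528808, -480.83030403,  230.50666268]), 'eef_rot': array([-1.79891090e+02, -5.96112591e-04,  1.56867750e+01]), 'contact_force': array([-0.23848851,  0.17415079, -0.30780612]), 'wrist_torque': array([ 0.05827514, -0.00731827,  0.0078447 ]), 'grip_force': 0.0, 'width': 85.27955552361931}
```

View pics/side0.png

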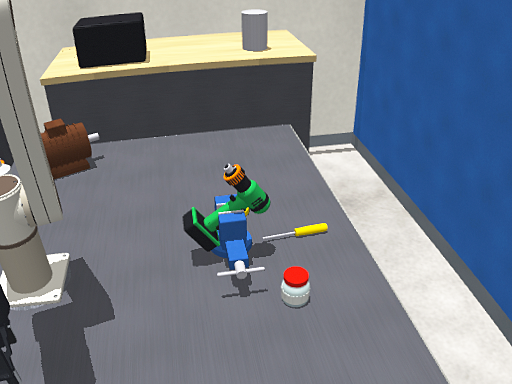

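View pics/top0.png

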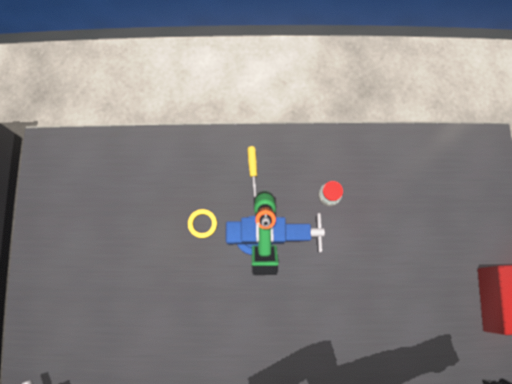

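The side view has the drill nose and orange ring at about (234,176), the jar at (296,285) and the screwdriver at (297,233). The top view has the ring at (265,219), the tape at (202,223) and the jar at (332,192). Next I'll zoom in on the ring in both views and triangulate it.

```bash
cat > h.py <<'E'
import cv2,numpy as np
from workcell import ctrl
C=np.diag([1,-1,-1.])
def ray(d,uv):
    p=cv2.undistortPoints(np.array([[uv]],float),d["K"],d["dist_coeffs"])[0,0]
    T=d["pose"]; v=T[:3,:3]@C@np.array([p[0],p[1],1]); return T[:3,3],v/np.linalg.norm(v)
def tri(rs):
    A=sum(np.eye(3)-np.outer(v,v) for _,v in rs); b=sum((np.eye(3)-np.outer(v,v))@o for o,v in rs)
    return np.linalg.solve(A,b)
def onz(d,uv,z):
    o,v=ray(d,uv); return o+v*(z-o[2])/v[2]
def proj(d,P):
    T=d["pose"]; Rc=(T[:3,:3]@C).T; 
    return cv2.projectPoints(np.atleast_2d(P).astype(float),cv2.Rodrigues(Rc)[0],-Rc@T[:3,3],d["K"],np.array(d["dist_coeffs"]))[0][:,0]
def frame(yaw):
    s,c=np.sin(.6),np.cos(.6); a,b=np.cos(yaw),np.sin(yaw); Rz=np.array([[a,-b,0],[b,a,0],[0,0,1]])
    return Rz@np.array([[c,0,-s],[0,1,0],[s,0,c]])
def crop(n,d,c,h,f):
    img=d["color"][c[1]-h:c[1]+h,c[0]-h:c[0]+h,::-1]; return cv2.resize(np.ascontiguousarray(img),None,fx=f,fy=f,interpolation=cv2.INTER_CUBIC)
E
python3 - <<'E'
from h import *
S=dict(np.load("side0.npz"));T=dict(np.load("top0.npz"))
cs=[]
for n,d in(("s",S),("t",T)):
    hsv=cv2.cvtColor(d["color"],cv2.COLOR_RGB2HSV); m=cv2.inRange(hsv,(5,170,100),(16,255,255))
    c0=(236,176) if n=="s" else (265,218); w=np.zeros_like(m); cv2.circle(w,c0,18,255,-1); m&=w
    p=np.argwhere(m)[:,::-1]; (x,y),r=cv2.minEnclosingCircle(p.astype(np.float32)); print(n,len(p),p.mean(0),x,y,r)
    cs.append(p.mean(0))
P=tri([ray(S,cs[0]),ray(T,cs[1])]); print(P, onz(T,cs[1],255))
print("jar",onz(T,(332,191),80),"tape",onz(T,(202,223),20),"sd",onz(T,(252,150),10),onz(T,(255,193),10))
print("vise ends",onz(T,(227,232),150),onz(T,(311,232),150))
cv2.imwrite("pics/z.png",np.hstack([crop("s",S,(236,180),25,8),crop("t",T,(265,222),25,8)]))
E
```

```text
s 109 [235.42201835 176.30275229] 233.6690216064453 174.24647521972656 10.774415969848633
t 68 [265.48529412 214.94117647] 265.3461608886719 217.11538696289062 8.908736228942871
[586.29160206  23.26121178 245.68429559] [585.80928542  23.46084903 255.        ]
jar [ 689.18804029 -186.95040803   80.        ] tape [603.96069499 218.53295707  20.        ] sd [847.95691703  58.18416039  10.        ] [701.74616212  49.85639091  10.        ]
vise ends [556.5797583  130.73335496 150.        ] [ 553.71951013 -107.83930023  150.        ]
```

View pics/z.png

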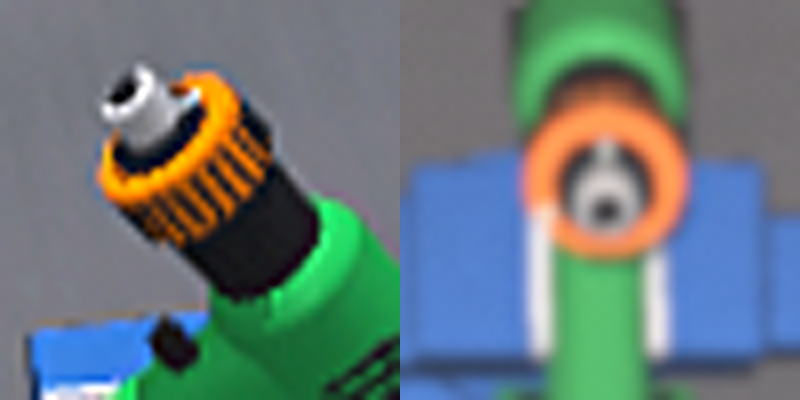

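```bash
python3 -m pendant '[{"xyz":[0,0,-30],"turn":0},{"xyz":[0,0,-30],"turn":0}]' -1; python3 -c "
from workcell import ctrl;print(ctrl.get_state())"
```

```text
clock: 0.3
tcp_pos: [134.9, -480.3, 290.5]
eef_rot: [-179.7, 0.0, 15.7]
contact_force: [-0.3, -1.1, 0.7]
width: 85.5
grip_force: 0.0
{'clock': 0.3, 'joints': array([-7.43123300e+01,  1.28859689e+01,  7.87686675e+00,  8.52422793e+01,
       -1.12548711e-03,  9.00009570e+01]), 'dq': array([-6.15214661e-02, -4.19638279e+00,  4.15124818e+01,  4.33777991e+01,
        4.20549814e-02, -1.31995712e-01]), 'effort': array([-6.30526756e-04, -3.62899268e+01,  2.30832160e+01, -7.28827212e-01,
        7.33673346e-05,  8.21508451e-06]), 'tcp_pos': array([ 134.87678218, -480.25817562,  290.47529781]), 'eef_rot': array([-1.79748619e+02,  1.12967517e-03,  1.56867179e+01]), 'contact_force': array([-0.29953162, -1.1215309 ,  0.65043015]), 'wrist_torque': array([-0.03494659, -0.01440393,  0.02541709]), 'grip_force': 0.0, 'width': 85.52186714998254}
```

Run:
```python
from h import *
from scipy.optimize import least_squares
S=dict(np.load("side0.npz"));T=dict(np.load("top0.npz"))
L=np.array([[0,0,12],[0,0,34],[17,0,16]],float)
s=np.array([[172,135],[122,87],[196,97]])/8+[211,155]-.5; t=np.array([[205,180],[207,210],[204,143]])/8+[240,197]-.5
f=lambda p:np.concatenate([(proj(d,p[:3]+L@frame(p[3]).T)-o).ravel() for d,o in((S,s),(T,t))])
r=least_squares(f,[586,23,250,0]); print(r.x,np.degrees(r.x[3]),r.fun.round(1))
r2=least_squares(lambda q:f([*q[:2],250,q[2]]),[586,23,0]); print(r2.x,r2.fun.round(1))
P,F=r.x[:3],frame(r.x[3])
for k in range(4,11): print(k,(proj(T,P+F@[26*np.cos(k*.349),26*np.sin(k*.349),12])[0]-[240,197]+.5)*8+[400,0],(proj(S,P+F@[26*np.cos(k*.349),26*np.sin(k*.349),12])[0]-[211,155]+.5)*8)
```

```text
[5.81025255e+02 2.48325161e+01 2.50472182e+02 1.29733940e-03] 0.07433207211922399 [-1.1  0.  -0.   0.3  0.3 -0.1 -0.  -0.  -0.1 -0.1  0.1 -0.8]
[5.81084542e+02 2.49924031e+01 1.33972130e-03] [-1.1  0.2 -0.   0.4  0.3 -0.  -0.1 -0.  -0.1 -0.1  0.  -0.7]
4 [525.45467303 168.11042663] [162.34476033  88.673778  ]
5 [525.74519596 193.42602939] [140.21870261 104.88303992]
6 [535.50434694 216.95279693] [120.80903158 124.6949593 ]
7 [553.48981482 235.90417093] [106.34043942 145.85476152]
8 [577.51756074 248.07090531] [ 98.52408807 165.9333582 ]
9 [604.73168073 252.05238135] [ 98.36765556 182.56485529]
10 [631.92947598 247.39520559] [106.02649073 193.70482589]
```

```bash
python3 -m pendant '[{"xyz":[0,0,-50],"turn":0},{"xyz":[0,0,-50],"turn":0},{"xyz":[0,0,-50],"turn":0},{"xyz":[0,0,-50],"turn":0},{"xyz":[0,0,-50],"turn":0},{"xyz":[0,0,-50],"turn":0},{"xyz":[0,0,-50],"turn":0},{"xyz":[0,0,-50],"turn":0}]'; python3 -c "
from workcell import ctrl;print(ctrl.get_state()['joints'].round(1))"
```

```text
clock: 1.1
tcp_pos: [124.5, -443.5, 576.1]
eef_rot: [173.0, 0.0, 15.7]
contact_force: [0.4, -1.2, 0.6]
width: 85.5
grip_force: 0.0
[-74.3  13.8  53.8 123.1  -0.   90. ]
```

```bash
python3 -m pendant '[{"xyz":[0,0,-50],"turn":0},{"xyz":[0,0,-50],"turn":0},{"xyz":[0,0,-50],"turn":0},{"xyz":[0,0,-50],"turn":0},{"xyz":[0,0,-50],"turn":0}]'; python3 -m pendant '[{"xyz":[0,0,50],"turn":0},{"xyz":[0,0,50],"turn":0},{"xyz":[0,0,50],"turn":0}]'; python3 -c "
from workcell import ctrl;print(ctrl.get_state()['joints'].round(1))"
```

```text
clock: 1.6
tcp_pos: [106.3, -378.4, 650.8]
eef_rot: [163.1, -0.0, 15.7]
contact_force: [0.6, 0.9, -0.1]
width: 85.7
grip_force: 0.0
clock: 1.9
tcp_pos: [117.8, -419.6, 512.7]
eef_rot: [163.0, 0.0, 15.7]
contact_force: [-0.6, -0.2, -0.8]
width: 85.7
grip_force: 0.0
[-74.3  -4.3  19.9  97.1  -0.   90. ]
```

```bash
cat >> h.py <<'E'
from scipy.spatial.transform import Rotation as Ro
def st(target=None):
    s=ctrl.get_state(); R=Ro.from_euler('xyz',s['eef_rot'],degrees=True).as_matrix()
    print('t',s['clock'],'j',s['joints'].round(1),'p',s['tcp_pos'].round(1),'\n zax',R[:,2].round(3),'yax',R[:,1].round(3),'F',s['contact_force'].round(1),'Ttool',(R.T@s['wrist_torque']).round(2),'w',round(s['width'],1),round(s['grip_force'],1))
    if target is not None: print(' shift',(R.T@(np.array(target)-s['tcp_pos'])).round(1))
    return s,R
E
python3 -c "
from h import *
s,R=st([350,195,513])"
```

```text
t 1.9 j [-74.3  -4.3  19.9  97.1  -0.   90. ] p [ 117.8 -419.6  512.7] 
 zax [ 0.079 -0.282 -0.956] yax [ 0.259 -0.921  0.293] F [-0.6 -0.2 -0.8] Ttool [ 0.3  -0.02 -0.02] w 85.7 0.0
 shift [ 389.7 -505.7 -155.1]
```

```bash
python3 -c "
from h import *
s,R=st([420,-150,513]);print(R.T@[-70,345,0])"
```

```text
t 1.9 j [-74.3  -4.3  19.9  97.1  -0.   90. ] p [ 117.8 -419.6  512.7] 
 zax [ 0.079 -0.282 -0.956] yax [ 0.259 -0.921  0.293] F [-0.6 -0.2 -0.8] Ttool [ 0.3  -0.02 -0.02] w 85.7 0.0
 shift [ 363.8 -170.   -52.4]
[  25.87857509 -335.70551756 -102.74777287]
```

```bash
python3 -m pendant '[{"xyz":[40,-19,-6],"turn":0},{"xyz":[40,-19,-6],"turn":0},{"xyz":[40,-19,-6],"turn":0},{"xyz":[40,-19,-6],"turn":0},{"xyz":[40,-19,-6],"turn":0},{"xyz":[40,-19,-6],"turn":0},{"xyz":[40,-19,-6],"turn":0},{"xyz":[40,-19,-6],"turn":0},{"xyz":[40,-19,-6],"turn":0}]' | grep eef; python3 -m pendant '[{"xyz":[3,-42,-13],"turn":0},{"xyz":[3,-42,-13],"turn":0},{"xyz":[3,-42,-13],"turn":0},{"xyz":[3,-42,-13],"turn":0},{"xyz":[3,-42,-13],"turn":0},{"xyz":[3,-42,-13],"turn":0},{"xyz":[3,-42,-13],"turn":0},{"xyz":[3,-42,-13],"turn":0}]'|grep eef;  python3 -c "
from h import *
s,R=st()"
```

```text
eef_rot: [163.1, 0.0, 15.7]
eef_rot: [168.3, 0.1, 22.5]
t 3.6 j [ 22.5   4.4  32.2 117.9 -11.7 180. ] p [374.6  88.1 523.9] 
 zax [ 0.077 -0.188 -0.979] yax [ 0.375 -0.904  0.203] F [ 0.5  0.1 -0.2] Ttool [ 0.16  0.04 -0.05] w 85.2 0.0
```

```bash
python3 -m pendant '[{"xyz":[0,0,0],"turn":-0.14},{"xyz":[0,0,0],"turn":-0.14},{"xyz":[0,0,0],"turn":-0.14}]' | grep eef;   python3 -c "
from h import *
s,R=st()"
```

```text
eef_rot: [169.3, 4.9, 46.4]
t 3.9 j [ 22.4   4.4  32.2 117.9 -11.8 155.6] p [374.8  87.7 524. ] 
 zax [ 0.078 -0.189 -0.979] yax [ 0.723 -0.666  0.186] F [0.  0.2 0.6] Ttool [ 0.19  0.11 -0.02] w 85.6 0.0
```

```bash
python3 -m pendant '[{"xyz":[0,0,-50],"turn":-0.14},{"xyz":[0,0,-50],"turn":-0.14},{"xyz":[0,0,-50],"turn":-0.14},{"xyz":[0,0,-50],"turn":-0.14},{"xyz":[0,0,-50],"turn":-0.14},{"xyz":[0,0,-50],"turn":-0.14}]' | grep eef;   python3 -c "
from h import *
s,R=st();print(R.T@[0,0,50],R.T@[46,20,0])"
```

```text
eef_rot: [165.9, 7.8, 95.2]
t 4.5 j [ 26.5  -0.   43.7 123.2 -12.2 109.2] p [342.   98.7 619.1] 
 zax [ 0.255 -0.109 -0.961] yax [0.963 0.121 0.242] F [-0.4  0.2  0.3] Ttool [0.21 0.11 0.04] w 85.4 0.0
[ -6.79456632  12.08141766 -48.04032906] [15.61053492 46.70485579  9.537696  ]
```

```bash
python3 -m pendant '[{"xyz":[0,0,-50],"turn":-0.14},{"xyz":[0,0,-50],"turn":-0.14},{"xyz":[0,0,-50],"turn":-0.14},{"xyz":[0,0,-50],"turn":-0.14},{"xyz":[0,0,-50],"turn":-0.14},{"xyz":[0,0,-50],"turn":-0.14}]' | grep eef;   python3 -c "
from h import *
s,R=st();print(R.T@[0,0,50],R.T@[46,20,0])"
```

```text
eef_rot: [165.3, 21.2, 142.9]
t 5.1 j [ 27.5  -8.7  47.3 123.2 -11.9  59.4] p [288.5  79.5 690.1] 
 zax [ 0.432 -0.008 -0.902] yax [0.51  0.827 0.237] F [ 0.1  0.5 -0.2] Ttool [ 0.23  0.37 -0.02] w 85.8 0.0
[-18.05984565  11.84987493 -45.09348555] [-22.96225711  40.00376813  19.70871086]
```

```bash
python3 -c "
from h import *
s,R=st([340,0,650])"
```

```text
t 5.1 j [ 27.5  -8.7  47.3 123.2 -11.9  59.4] p [288.5  79.5 690.1] 
 zax [ 0.432 -0.008 -0.902] yax [0.51  0.827 0.237] F [ 0.1  0.5 -0.2] Ttool [ 0.23  0.37 -0.02] w 85.8 0.0
 shift [-68.5 -49.   59.1]
```

```bash
python3 -m pendant '[{"xyz":[-23,-16,20],"turn":0},{"xyz":[-23,-16,20],"turn":0},{"xyz":[-23,-16,20],"turn":0},{"xyz":[0,0,0],"turn":0}]' | grep eef;   python3 -c "
from h import *
s,R=st()"; python3 -m pendant '[{"xyz":[0,0,-50],"turn":-0.14},{"xyz":[0,0,-50],"turn":-0.14},{"xyz":[0,0,-50],"turn":-0.14}]' | grep eef;   python3 -c "
from h import *
s,R=st()"
```

```text
eef_rot: [165.5, 20.9, 142.1]
t 5.5 j [  0.3 -11.2  35.  110.9  -0.9  35.3] p [342.3  -3.2 646.4] 
 zax [ 0.426 -0.014 -0.904] yax [0.524 0.819 0.234] F [-0.6  0.6 -0.2] Ttool [0.19 0.37 0.04] w 85.2 0.0
eef_rot: [174.6, 28.7, 168.0]
t 5.8 j [  1.2  -9.8  52.5 123.1  -1.   11.5] p [2.883e+02 6.000e-01 7.237e+02] 
 zax [ 0.488 -0.007 -0.873] yax [0.163 0.983 0.083] F [-0.6  0.3  0.2] Ttool [ 0.09  0.45 -0.04] w 85.2 0.0
```

```bash
python3 -m pendant '[{"xyz":[0,0,-50],"turn":-0.14},{"xyz":[0,0,-30],"turn":-0.14}]' | grep eef;   python3 -c "
from h import *
s,R=st()"
```

```text
eef_rot: [-176.1, 32.3, -173.4]
t 6.0 j [  0.9 -13.2  52.5 123.2  -0.8  -4.8] p [ 2.587e+02 -1.000e-01  7.397e+02] 
 zax [ 0.538 -0.005 -0.843] yax [-0.079  0.995 -0.057] F [-0.5 -0.2 -0.2] Ttool [-0.07  0.51  0.02] w 85.3 0.0
```

```bash
python3 -m pendant '[{"xyz":[0,0,-40],"turn":-0.14},{"xyz":[0,0,0],"turn":-0.14}]' | grep eef;   python3 -c "
from h import *
s,R=st()
zd=frame(.0013)[:,2]
st(np.array([581,25,250])+zd*(120-19))"
```

```text
eef_rot: [-165.6, 31.5, -154.4]
t 6.2 j [  0.6 -14.9  52.6 123.2  -0.6 -21.2] p [ 2.438e+02 -7.000e-01  7.476e+02] 
 zax [ 0.564 -0.005 -0.826] yax [-0.302  0.93  -0.211] F [-0.6  0.3  0.2] Ttool [-0.22  0.5   0.04] w 85.5 0.0
t 6.2 j [  0.6 -14.9  52.6 123.2  -0.6 -21.2] p [ 2.438e+02 -7.000e-01  7.476e+02] 
 zax [ 0.564 -0.005 -0.826] yax [-0.302  0.93  -0.211] F [-0.6  0.3  0.2] Ttool [-0.22  0.5   0.04] w 85.5 0.0
 shift [ -8.4  26.7 500. ]
```

```bash
python3 -m pendant '[{"xyz":[-2,5,50],"turn":0},{"xyz":[-2,5,50],"turn":0},{"xyz":[-2,5,50],"turn":0},{"xyz":[-2,5,50],"turn":0},{"xyz":[0,7,50],"turn":0},{"xyz":[0,0,50],"turn":-0.14},{"xyz":[0,0,50],"turn":-0.14},{"xyz":[0,0,50],"turn":-0.14},{"xyz":[0,0,50],"turn":-0.14},{"xyz":[0,0,0],"turn":-0.14},{"xyz":[0,0,0],"turn":-0.14},{"xyz":[0,0,0],"turn":-0.14}]' | grep eef;   python3 - <<'E'
from h import *
zd=frame(.0013)[:,2]
s,R=st(np.array([581,25,250])+zd*(120-19))
S=ctrl.get_image("side");T=ctrl.get_image("top")
a,b=crop("s",S,(225,160),60,5)[:,:,:],crop("t",T,(262,225),60,5)
cv2.imwrite("pics/app.png",np.hstack([a,b])[:, :1200][::1,::1] if 0 else cv2.resize(np.hstack([a,b]),(800,400)))
print(proj(S,s['tcp_pos']),proj(T,s['tcp_pos']))
E
```

```text
eef_rot: [-146.9, 6.5, -100.4]
t 7.4 j [  4.6 -14.5 -16.5  54.4  -2.8 -74. ] p [491.5  24.4 375.4] 
 zax [ 0.555 -0.005 -0.832] yax [-0.813  0.211 -0.543] F [0.1 0.3 0.3] Ttool [-0.53  0.16  0.04] w 85.3 0.0
 shift [-1.6 -3.5 53. ]
[[194.67507565 133.44804375]] [[266.96254317 246.3264564 ]]
```

View pics/app.png

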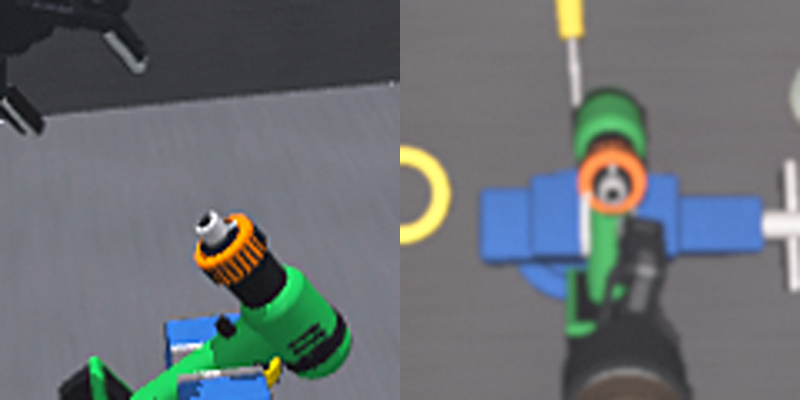

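```bash
python3 -m pendant '[{"xyz":[-2,-4,30],"turn":0},{"xyz":[0,0,23],"turn":0},{"xyz":[0,0,0],"turn":-0.14},{"xyz":[0,0,0],"turn":-0.14},{"xyz":[0,0,0],"turn":0}]' | grep eef;   python3 - <<'E'
from h import *
zd=frame(.0013)[:,2]
s,R=st(np.array([581,25,250])+zd*(0-19))
E
```

```text
eef_rot: [-146.3, -2.1, -87.4]
t 8.0 j [  4.3 -10.1 -19.5  47.   -2.7 -89.8] p [524.6  24.9 334.2] 
 zax [ 0.556 -0.005 -0.831] yax [-0.83  -0.058 -0.554] F [-0.2  0.4 -0.9] Ttool [-0.53 -0.01 -0.  ] w 85.7 0.0
 shift [ -0.7  -0.4 120.4]
```

```bash
python3 -m pendant '[{"xyz":[0,0,30],"turn":0},{"xyz":[0,0,30],"turn":0},{"xyz":[0,0,30],"turn":0},{"xyz":[-0.7,-0.4,20],"turn":0},{"xyz":[0,0,10],"turn":0},{"xyz":[0,0,0],"turn":0},{"xyz":[0,0,0],"turn":0}]' | grep -E "force|eef";   python3 - <<'E'
from h import *
zd=frame(.0013)[:,2]
s,R=st(np.array([581,25,250])+zd*(0-19))
S=ctrl.get_image("side");T=ctrl.get_image("top")
a,b=crop("s",S,(225,170),30,7),crop("t",T,(262,225),30,7)
cv2.imwrite("pics/at.png",cv2.resize(np.hstack([a,b]),(800,400)))
E
```

```text
eef_rot: [-146.2, -2.2, -87.3]
contact_force: [0.7, 0.5, -0.4]
grip_force: 0.0
t 8.7 j [  3.6   1.3 -24.4  30.6  -2.3 -90.5] p [591.6  24.7 235.3] 
 zax [ 0.557 -0.005 -0.831] yax [-0.829 -0.06  -0.555] F [ 0.7  0.5 -0.4] Ttool [-0.52 -0.05 -0.03] w 85.2 0.0
 shift [-0.3  0.5  0.9]
```

View pics/at.png

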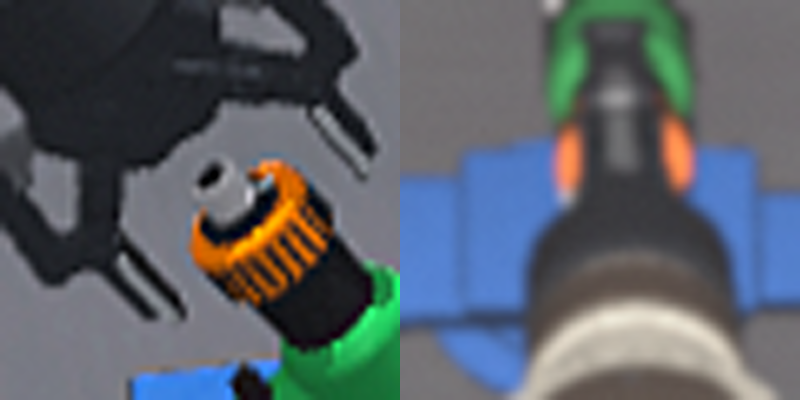

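The fingers straddle the ring. In the side crop the pads are at about (345,140) and (150,280), on either side of the ring at (265,230), so I'll close.

```bash
python3 -m pendant '[{"xyz":[0,0,0],"turn":0},{"xyz":[0,0,0],"turn":0},{"xyz":[0,0,0],"turn":0},{"xyz":[0,0,0],"turn":0},{"xyz":[0,0,0],"turn":0},{"xyz":[0,0,0],"turn":0},{"xyz":[0,0,0],"turn":0},{"xyz":[0,0,0],"turn":0}]' 1;   python3 - <<'E'
from h import *
st()
E
```

```text
clock: 9.6
tcp_pos: [590.6, 24.6, 234.9]
eef_rot: [-146.3, -2.2, -87.3]
contact_force: [-6.7, -0.4, 5.3]
width: 50.4
grip_force: 61.2
t 9.6 j [  3.6   1.2 -24.5  30.7  -2.3 -90.5] p [590.6  24.6 234.9] 
 zax [ 0.555 -0.006 -0.832] yax [-0.83  -0.061 -0.554] F [-6.7 -0.4  5.3] Ttool [-1.23 -0.08 -0.04] w 50.4 61.2
```

Gripped at 61 N. Now I'll turn clockwise, which is a positive turn about the tool's z.

```bash
for i in 1; do python3 -m pendant '[{"xyz":[0,0,0],"turn":0.12},{"xyz":[0,0,0],"turn":0.12},{"xyz":[0,0,0],"turn":0.12},{"xyz":[0,0,0],"turn":0.12},{"xyz":[0,0,0],"turn":0.12},{"xyz":[0,0,0],"turn":0.12},{"xyz":[0,0,0],"turn":0.12},{"xyz":[0,0,0],"turn":0.12}]'|grep force; done;   python3 - <<'E'
from h import *
st()
S=ctrl.get_image("side");T=ctrl.get_image("top")
a,b=crop("s",S,(235,175),25,8),crop("t",T,(265,220),25,8)
cv2.imwrite("pics/turn1.png",cv2.resize(np.hstack([a,b]),(800,400)))
E
```

```text
contact_force: [-7.2, -2.3, 5.3]
grip_force: 63.9
t 10.4 j [  3.6   1.2 -24.5  30.7  -2.3 -35.3] p [590.6  24.6 234.9] 
 zax [ 0.556 -0.006 -0.831] yax [-0.513  0.785 -0.348] F [-7.2 -2.3  5.3] Ttool [-0.79  0.94 -0.03] w 50.4 63.9
```

View pics/turn1.png

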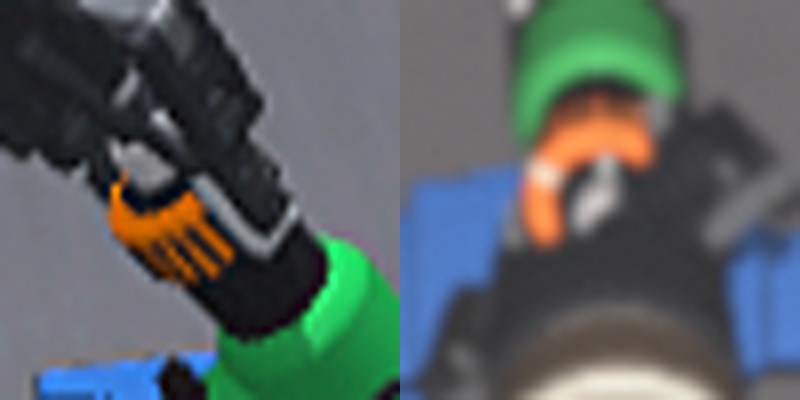

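The top view now has the white line at about (543,172), roughly 70° from the stop, so the ring is following the tool. I'll keep turning until the torque rises.

```bash
python3 -m pendant '[{"xyz":[0,0,0],"turn":0.12},{"xyz":[0,0,0],"turn":0.12},{"xyz":[0,0,0],"turn":0.12},{"xyz":[0,0,0],"turn":0.12},{"xyz":[0,0,0],"turn":0.12},{"xyz":[0,0,0],"turn":0.12},{"xyz":[0,0,0],"turn":0.12},{"xyz":[0,0,0],"turn":0.12}]'|grep force;python3 -c "
from h import *
st()"; python3 -m pendant '[{"xyz":[0,0,0],"turn":0.06},{"xyz":[0,0,0],"turn":0.06}]'|grep force;python3 -c "
from h import *
st()"; python3 -m pendant '[{"xyz":[0,0,0],"turn":0.06},{"xyz":[0,0,0],"turn":0.06}]'|grep force;python3 -c "
from h import *
st()"
```

```text
contact_force: [-2.9, -1.6, 2.6]
grip_force: 68.0
t 11.3 j [  3.6   1.2 -24.4  30.6  -2.3  19.6] p [591.2  24.8 235. ] 
 zax [ 0.556 -0.005 -0.831] yax [0.24  0.958 0.155] F [-2.9 -1.6  2.6] Ttool [-0.11  0.61 -1.57] w 50.3 68.0
contact_force: [-3.0, -1.8, 1.1]
grip_force: 67.9
t 11.5 j [  3.5   1.2 -24.4  30.6  -2.3  26.5] p [591.2  24.4 235. ] 
 zax [ 0.556 -0.006 -0.831] yax [0.335 0.917 0.218] F [-3.  -1.8  1.1] Ttool [ 0.17  0.56 -0.11] w 50.5 67.9
contact_force: [-4.0, 1.1, 3.2]
grip_force: 68.2
t 11.7 j [  3.5   1.2 -24.5  30.6  -2.3  33.2] p [591.1  24.2 234.9] 
 zax [ 0.556 -0.006 -0.831] yax [0.422 0.863 0.276] F [-4.   1.1  3.2] Ttool [0.3  0.76 0.32] w 50.4 68.2
```

```bash
for i in 1 2 3 4; do python3 -m pendant '[{"xyz":[0,0,0],"turn":0.08}]' >/dev/null;python3 -c "
from h import *
st()" | grep -oE "j \[.*\]|Ttool.*"; done
python3 - <<'E'
from h import *
S=ctrl.get_image("side");T=ctrl.get_image("top")
a,b=crop("s",S,(235,175),25,8),crop("t",T,(265,220),25,8)
cv2.imwrite("pics/turn2.png",cv2.resize(np.hstack([a,b]),(800,400)))
E
```

```text
j [  3.5   1.2 -24.4  30.5  -2.4  37.8] p [591.6  23.9 235.3]
Ttool [ 0.58  0.13 -2.19] w 50.4 68.2
j [  3.5   1.3 -24.4  30.4  -2.6  42.3] p [593.   22.3 236.3]
Ttool [ 1.15 -0.54 -1.56] w 50.6 67.2
j [  3.5   1.3 -24.3  30.4  -2.7  47.1] p [593.1  21.7 236.4]
Ttool [ 0.92 -1.16 -0.44] w 50.2 67.6
j [  3.4   1.3 -24.3  30.5  -2.6  51.6] p [592.8  21.7 236.2]
Ttool [ 0.99 -1.21 -2.03] w 50.4 67.7
```

View pics/turn2.png

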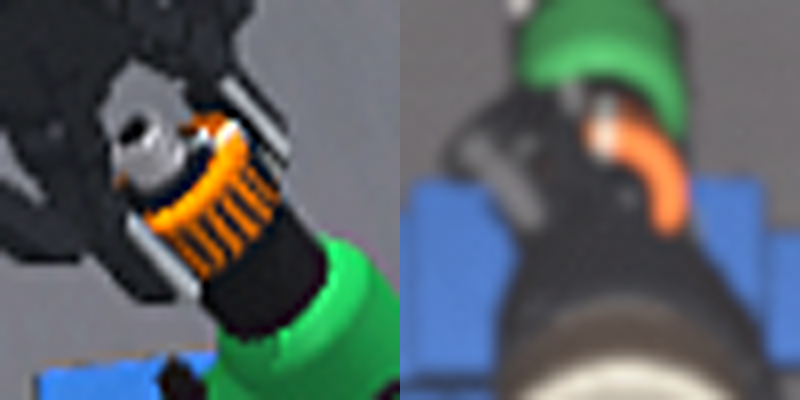

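The top view has the white line at (605,130), in line with the arrow, and torque builds at about -2 N m, so the ring is on the stop. I'll hold briefly, then release and recentre so the count back starts without wind-up.

```bash
python3 -m pendant '[{"xyz":[0,0,0],"turn":0.03},{"xyz":[0,0,0],"turn":0},{"xyz":[0,0,0],"turn":0},{"xyz":[0,0,0],"turn":0}]' |grep eef; python3 -c "
from h import *
st()"; python3 -m pendant '[{"xyz":[0,0,0],"turn":0},{"xyz":[0,0,0],"turn":0},{"xyz":[0,0,0],"turn":0},{"xyz":[0,0,0],"turn":0},{"xyz":[0,0,0],"turn":0},{"xyz":[0,0,0],"turn":0}]' -1;   python3 - <<'E'
from h import *
zd=frame(.0013)[:,2]
s,R=st(np.array([581,25,250])+zd*(0-19))
S=ctrl.get_image("side");T=ctrl.get_image("top")
a,b=crop("s",S,(235,175),25,8),crop("t",T,(265,220),25,8)
cv2.imwrite("pics/stop.png",cv2.resize(np.hstack([a,b]),(800,400)))
E
```

```text
eef_rot: [152.9, 21.3, 124.2]
t 12.6 j [  3.4   1.2 -24.4  30.5  -2.6  53.3] p [592.6  21.7 236.1] 
 zax [ 0.559 -0.012 -0.829] yax [0.643 0.637 0.425] F [ 0.4 -5.7  0.5] Ttool [ 0.91 -0.98  0.12] w 50.3 67.7
clock: 13.2
tcp_pos: [591.3, 24.8, 234.2]
eef_rot: [153.0, 21.0, 124.5]
contact_force: [-0.7, 0.4, 0.0]
width: 85.3
grip_force: 0.0
t 13.2 j [  3.6   1.3 -24.5  30.6  -2.3  53.3] p [591.3  24.8 234.2] 
 zax [ 0.556 -0.005 -0.831] yax [0.641 0.639 0.425] F [-0.7  0.4  0. ] Ttool [ 0.4   0.31 -0.  ] w 85.3 0.0
 shift [-0.1  0.5  0.2]
```

View pics/stop.png

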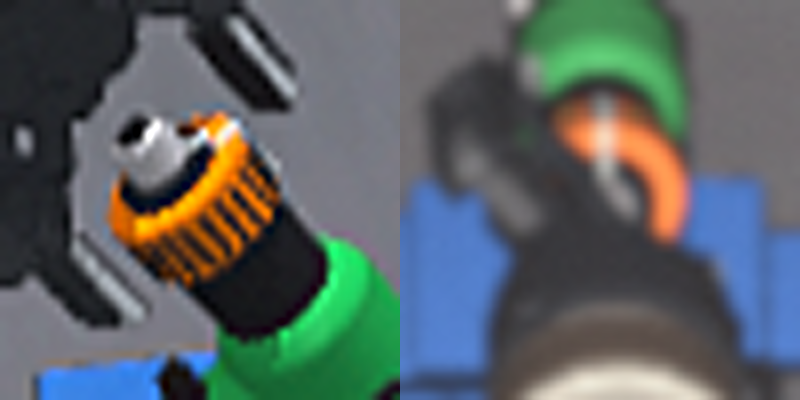

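The ring is released and its line still meets the arrow: (605,115) in the top crop, (225,135) in the side crop. Next I'll regrip and turn back 1.05 rad.

```bash
python3 -m pendant '[{"xyz":[0,0,0],"turn":0},{"xyz":[0,0,0],"turn":0},{"xyz":[0,0,0],"turn":0},{"xyz":[0,0,0],"turn":0},{"xyz":[0,0,0],"turn":0},{"xyz":[0,0,0],"turn":0},{"xyz":[0,0,0],"turn":0},{"xyz":[0,0,0],"turn":0}]' 1 |grep eef; python3 -c "
from h import *
st()"; python3 -m pendant '[{"xyz":[0,0,0],"turn":-0.105},{"xyz":[0,0,0],"turn":-0.105},{"xyz":[0,0,0],"turn":-0.105},{"xyz":[0,0,0],"turn":-0.105},{"xyz":[0,0,0],"turn":-0.105},{"xyz":[0,0,0],"turn":-0.105},{"xyz":[0,0,0],"turn":-0.105},{"xyz":[0,0,0],"turn":-0.105},{"xyz":[0,0,0],"turn":-0.105},{"xyz":[0,0,0],"turn":-0.105},{"xyz":[0,0,0],"turn":0},{"xyz":[0,0,0],"turn":0}]' | grep eef;  python3 -c "
from h import *
st()"
```

```text
eef_rot: [153.0, 21.0, 124.5]
t 14.1 j [  3.6   1.3 -24.5  30.6  -2.3  53.3] p [591.   24.4 234.5] 
 zax [ 0.556 -0.006 -0.831] yax [0.642 0.639 0.424] F [-6.1 -0.1  5.1] Ttool [0.87 0.56 0.02] w 50.6 61.7
eef_rot: [-173.1, 33.1, -168.2]
t 15.3 j [  3.6   1.3 -24.5  30.6  -2.3  -6.9] p [591.1  24.5 234.6] 
 zax [ 0.556 -0.006 -0.831] yax [-0.139  0.985 -0.1  ] F [-5.8  0.9  4.7] Ttool [ 0.08  0.89 -0.01] w 50.6 65.0
```

```bash
python3 -m pendant '[{"xyz":[0,0,0],"turn":0},{"xyz":[0,0,0],"turn":0},{"xyz":[0,0,0],"turn":0},{"xyz":[0,0,0],"turn":0},{"xyz":[0,0,0],"turn":0},{"xyz":[0,0,0],"turn":0},{"xyz":[0,0,-20],"turn":0},{"xyz":[0,0,-40],"turn":0},{"xyz":[0,0,-40],"turn":0},{"xyz":[0,0,-50],"turn":0},{"xyz":[0,0,-50],"turn":0},{"xyz":[0,0,0],"turn":0}]' -1;   python3 - <<'E'
from h import *
st()
S=ctrl.get_image("side");T=ctrl.get_image("top")
a,b=crop("s",S,(235,175),25,8),crop("t",T,(265,220),25,8)
P=np.array([581,25,250]);F=frame(.0013)
for k in(2,3,4): print(k,(proj(T,P+F@[23*np.cos(k*.349),23*np.sin(k*.349),12])[0]-[240,195]+.5)*8+[400,0],(proj(S,P+F@[23*np.cos(k*.349),23*np.sin(k*.349),12])[0]-[210,150]+.5)*8)
cv2.imwrite("pics/end.png",cv2.resize(np.hstack([a,b]),(800,400)))
E
```

```text
clock: 16.5
tcp_pos: [480.6, 25.9, 409.9]
eef_rot: [-173.0, 34.0, -168.1]
contact_force: [1.5, -0.7, 0.9]
width: 85.3
grip_force: 0.0
t 16.5 j [  5.  -16.3 -13.2  58.6  -3.1  -5.7] p [480.6  25.9 409.9] 
 zax [ 0.568 -0.004 -0.823] yax [-0.138  0.985 -0.101] F [ 1.5 -0.7  0.9] Ttool [-0.12  0.45  0.02] w 85.3 0.0
2 [558.09769201 147.02031871] [207.73540125 122.03709691]
3 [542.32592656 164.54026691] [190.09961023 125.51890876]
4 [534.08550369 185.79319547] [170.32866345 135.01178678]
```

View pics/end.png

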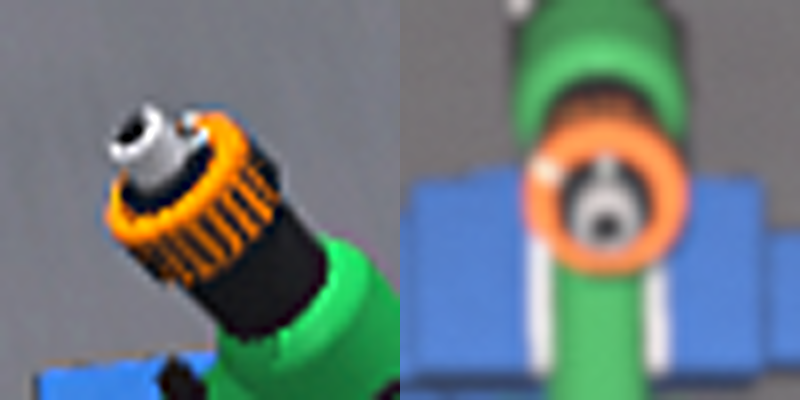

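The white line sits at (546,170) in the top crop. Click 3 is predicted at (542,165), against (558,147) for click 2 and (534,186) for click 4, so it rests in the third click with the gripper clear.

```bash
python3 -c "
from workcell import ctrl;print(ctrl.hand_in())"
```

```text
the job is handed in; nothing more can be done
None
```

I turned the ring clockwise onto its end stop, brought it back three clicks and released it, then handed the job in at about 16.5 s; the last picture shows its line at the third click, and the arm went nowhere near the screwdriver, tape or jar.

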